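Tip the machined block out of the bench skip

TASK

One of the two small wheeled skips on the bench holds a square aluminium block, the other a round steel slug. Lift the handle of the skip with the block so that it tips forward over its wheel and the block slides out into the catch tray in front of it, then lower that skip gently back onto its legs and let go. Do not touch the block with the gripper, do not let the skip drop, and leave the other skip alone.

Things in the scene. Friction and masses are not known exactly. Their poses are not given: they have to be found in the camera images.
- skip: skip with the block: blue trough, one wheel, 2 legs. Origin: axle centre, 60 mm above bench; x forward (tips that way), y along axle, z up when level. Turns only about its y in the stand: 0 level, stop at 1.1 rad nose down; free hinge, 0.6 kg, sinks back. Handle: round black bar 14 thick, 114 long, along y, centre (-220, 0, 50) mm in this frame; joined to the trough by rails at y = +-45
- stand: fixed stand carrying this skip's axle, with a grey open catch tray in front. Origin on the bench straight below the axle; x forward as the skip's when level, z up. Inside of the tray: x = 64 to 236 mm, y = -66 to 66 mm, floor 6 mm above the bench; walls 30 mm high at the near end, 45 mm at the sides, 60 mm at the far end
- block: square machined aluminium block 50 x 50 x 40 mm, about 0.26 kg, with a bore in its top, lying loose in the skip's trough at the start. Origin: centre of its underside, z up. By friction it slides out at 25 to 60 deg of tip. Trough floor (skip's frame): z = 43 mm, x = -121 to the open front lip at x = 35 mm; 112 mm wide inside
- spare_skip: the other skip, to be left alone: same make, size and axes (both: trough 120 mm wide, walls 50 mm high at the rear, top at z = 93 mm above the axle; rear wall 95 mm ahead of the handle bar), on its own stand with a tray, beside the first; it holds a round steel slug 48 mm across, 30 mm high
There are look-alikes about, which are no part of the job. Leave any blue look-alike of the block alone.

How it is judged:
By the outcome, as a careful person would: the job done as asked, in the order asked, and still so for the second after the job is handed in, with the robot touching nothing.
It also fails if it takes over 48 s, if anything falls off the work surface, if the arm or the gripper's body presses on something with over 40 N, if the wrist force passes 120 N, or if a joint passes its speed limit or range.

ROBOT

A 6-joint arm with a two-finger parallel gripper is mounted at the origin on the work surface. World frame = base frame: x ahead of the robot, y to its left, z up, the work surface at z = 0. Lengths are in m, angles in degrees, forces in N, time in s.
With the tool pointing down it reaches from about 0.375 to 0.9 m from the base axis. Payload 3.1 kg.
Tool frame: the origin (TCP) lies midway between the tips of the shut fingers; the grasp point (between the pads) lies 19 mm behind it; x points along the fingers, y is the direction in which the jaws open and shut, and the axes are right-handed (so a half turn about x gives the same grasp; the last joint's range is limited). The gripper opens to 87 mm and grips with 3 to 60 N. Pads are 19 mm wide; open, the fingers measure 117 mm over their backs; the gripper's body (75 mm by 190 mm) begins 51 mm behind the grasp point.
Start: joints at [-10.227, 30.224, 82.088, -0, 67.689, -10.227], TCP at [0.625, 0, 0.223] pointing down, gripper open.
Joint ranges: [-176.69, 176.69], [-43.24, 126.21], [12.49, 139.97], [-82, 262], [0, 151.66], [-163.58, 163.58]. Speed limits (degrees/s): [159.86, 159.86, 180, 180, 180, 180].

INTERFACE

Orientations are given as a 3x3 rotation matrix whose columns are the frame's x, y, z axes.
In Python, from rig import bot gives the robot as it stands.
- The arm moves only by the tool play_rows, never from a script. Its argument "motion" is a list of rows, each a list of 3 entries, a list of its own where there are three numbers: the shift along the tool's x, y, z in mm, then the turn, a rotation vector about the tool's x, y, z in degrees, then the opening, from 0 (shut) to 1 (fully open). A call has 1 to 8 rows; each row is the pose to reach, as a shift and turn from the pose commanded when the call began, along the tool's axes at that moment; what a row does not reach only later rows make up. A row lasts 1/10 s, in which the tool goes at most 50 mm and 8.59 degrees, less where a joint would pass 70% of its speed; a pose out of reach is approached as far as the arm can. A call with a gripper value outside its range is refused whole. The fingers move at their own pace and stop on an object; the grip force is fixed at half the most. Time passes only in rows, so rows that repeat a pose let the fingers close. It gives the time, the measured TCP pose, the force and the opening at its end, in the units of the state.
- bot.read_state(): the state, without advancing time (a new reading comes with each control period).
- bot.capture(name): name is "scene" or "side" or "wrist"; returns a dict with "img" (400x640x3 uint8, blue, green, red), "mtx" (3x3 intrinsics, pixels), "rvec" (rotation vector, rad) and "tvec" (3), from world to camera coordinates, as OpenCV has them. Camera axes: x right, y down, z forward; pixel columns grow to the right and rows downward; lengths in m; the calibration is good to about 2 mm. A picture is of the moment at which its call begins. There is no depth.
- bot.hand_in(): hands the job in, once; it reports no verdict.
The state is a dict: "time_s": time; "joint_positions": joint angles; "qvel": joint speeds; "tau": joint torques, N m; "position": TCP position; "tcp_rot": TCP orientation; "force": force on the tool from outside, world axes, zero at the start; "moment": the same for the moment, N m; "opening": opening from 0.0 (shut) to 1.0 (fully open).
Only numpy, scipy, OpenCV 4.12 (cv2) and the standard library are available. Lean on these libraries where they do the work, as an engineer would, in place of code of your own. Each camera call takes 0.05 s, during which the arm holds its last target.

## Working session

There is one attempt and no reset: what is moved stays moved. The work goes in short steps, Python scripts to look and compute and a tool call to move; the robot and the scene stay as the last step left them, time stands still between calls to the robot, and variables do not carry over. Pictures are saved under pics/ and viewed, and the job is handed in when it is done.

Besides the shell and the picture viewer there is one more tool, called after "Emit:" in YAML: its name, and indented under it one key for each argument. play_rows: Moves the arm, as the interface text tells. Its arguments: {"type":"object","properties":{"motion":{"type":"array"}},"required":["motion"]}

```bash
mkdir -p pics; ls; python3 - <<'E'
from rig import bot
import cv2
s=bot.read_state()
print({k:s[k] for k in s})
for n in ["scene","side","wrist"]:
    c=bot.capture(n); cv2.imwrite(f"pics/{n}0.png",c["img"]); print(n,c["mtx"].tolist(),c["rvec"],c["tvec"])
E
```

```text
pics
{'time_s': 0.0, 'joint_positions': array([-1.02292443e+01,  3.02758487e+01,  8.21557724e+01,  2.28879406e-04,
        6.76886991e+01, -1.02255326e+01]), 'qvel': array([-0.08785343, -0.05348877, -0.04974513,  0.03208076,  0.02049852,
        0.02226536]), 'tau': array([-5.45745443e-04, -4.40045428e+01, -1.76593530e+01,  6.32597599e-02,
        5.83207863e-02, -1.53719384e-04]), 'position': array([6.24278297e-01, 1.39600596e-04, 2.21608462e-01]), 'tcp_rot': array([[-2.06594830e-03,  9.99997864e-01, -6.66909974e-05],
       [ 3.76566814e-04, -6.59131658e-05, -9.99999927e-01],
       [-9.99997795e-01, -2.06597327e-03, -3.76429837e-04]]), 'force': array([-0.34914639, -0.31313211,  0.08455531]), 'moment': array([-0.04698171, -0.01509194, -0.02484045]), 'opening': 1.0020020903090718}
scene [[373.8588635807431, 0.0, 312.345278738539], [0.0, 373.8588635807431, 206.89612925098726], [0.0, 0.0, 1.0]] [ 2.27108135  1.1322023  -0.3706608 ] [-0.35780064 -0.32601537  1.09705449]
side [[410.1733101070395, 0.0, 313.1792331031117], [0.0, 410.1733101070395, 204.6051834805566], [0.0, 0.0, 1.0]] [ 0.08192185 -2.76683785  1.42729088] [0.60289808 0.09891305 0.82568827]
wrist [[360.1226138079648, 0.0, 319.37307529289797], [0.0, 360.1226138079648, 199.05989270299338], [0.0, 0.0, 1.0]] [-2.84895587e+00 -7.78936866e-04  3.15939241e-03] [-0.62417896 -0.03630809  0.39194029]
```

View pics/scene0.png

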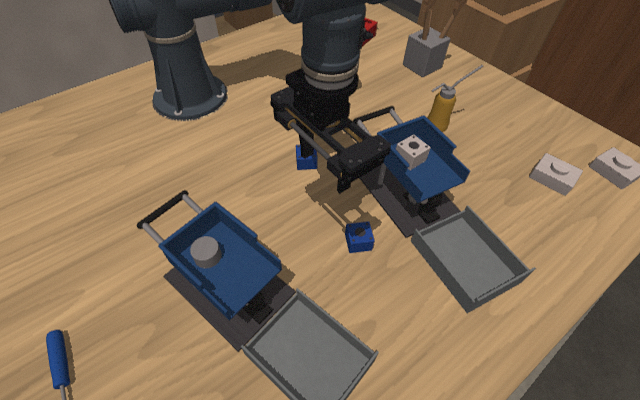

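View pics/side0.png

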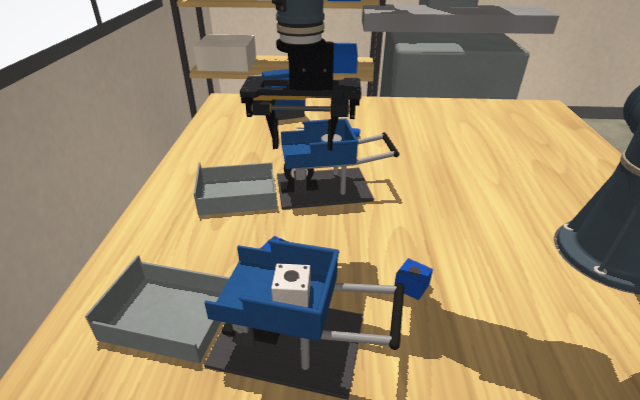

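View pics/wrist0.png

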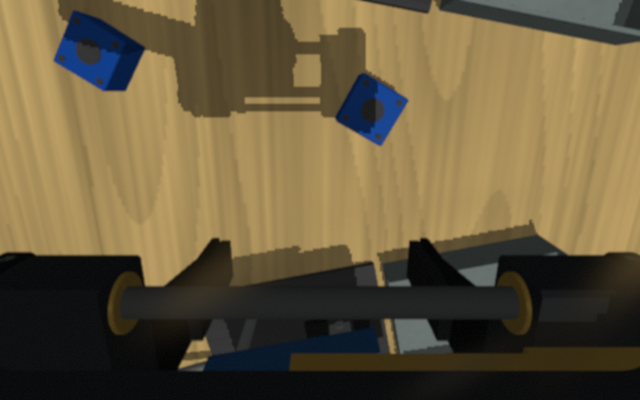

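The block skip is the one with the square pale block at scene (413,150), side (291,285). Possible confusions:
- round slug, scene (207,250)
- blue cubes, scene (306,157) and (360,237)
- pale blocks, scene (556,172) and (618,165)

I'll check the choice in close crops and get the handle pixels.

```bash
python3 - <<'E'
import cv2,numpy as np
a=cv2.imread("pics/scene0.png")[95:215,340:480]; b=cv2.imread("pics/side0.png")[225:385,200:440]
a=cv2.resize(a,None,fx=4,fy=4,interpolation=cv2.INTER_NEAREST)[:480]
b=cv2.resize(b,None,fx=3,fy=3,interpolation=cv2.INTER_NEAREST)
cv2.imwrite("pics/ca.png",a);cv2.imwrite("pics/cb.png",b)
E
```

```text
(no output)
```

View pics/ca.png

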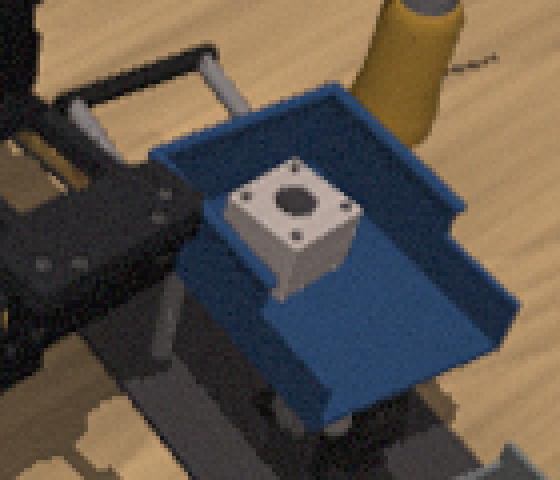

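View pics/cb.png

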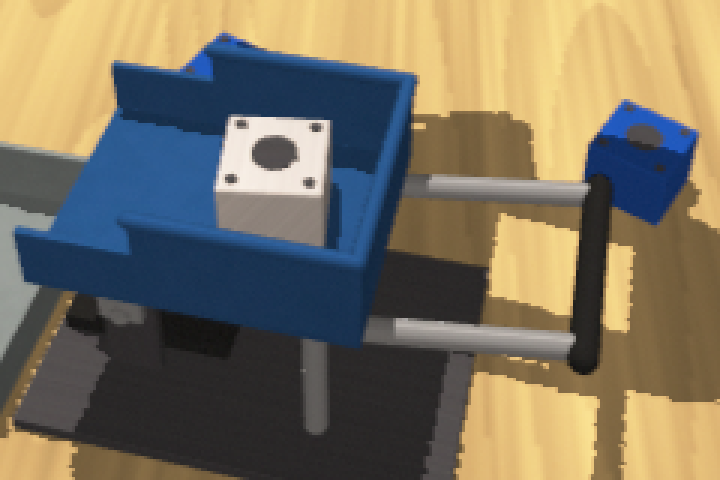

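The crops confirm the choice: the square pale block with a bore is in this trough. The handle ends are at about (399,285) and (395,347) in the side view, and (356,120) and (393,107) in the scene view. Next I triangulate them.

```bash
cat > h.py <<'E'
import cv2,numpy as np
from rig import bot
def cam(c):
    R=cv2.Rodrigues(np.array(c["rvec"],float))[0]; return np.array(c["mtx"]),R,np.array(c["tvec"],float).ravel()
def ray(c,p):
    K,R,t=cam(c); d=R.T@np.linalg.inv(K)@np.array([p[0],p[1],1.]); return -R.T@t,d/np.linalg.norm(d)
def onz(c,p,z):
    o,d=ray(c,p); return o+d*(z-o[2])/d[2]
def tri(c1,p1,c2,p2):
    P=[cam(c)[0]@np.c_[cam(c)[1],cam(c)[2]] for c in (c1,c2)]
    X=cv2.triangulatePoints(P[0],P[1],np.array(p1,float).reshape(2,1),np.array(p2,float).reshape(2,1)); return X[:3,0]/X[3,0]
def proj(c,X):
    return cv2.projectPoints(np.array(X,float).reshape(-1,3),np.array(c["rvec"],float),np.array(c["tvec"],float),np.array(c["mtx"]),None)[0].reshape(-1,2)
E
python3 - <<'E'
from h import *
np.set_printoptions(precision=4,suppress=True)
sc=bot.capture("scene"); sd=bot.capture("side")
S=[(356,120.3),(392.5,107.7)]; D=[(399.3,285.5),(394.8,346.5)]
for s in S: print("scene z=.11",onz(sc,s,.11))
for s in D: print("side z=.11",onz(sd,s,.11))
A=tri(sc,S[0],sd,D[0]);B=tri(sc,S[1],sd,D[1]);print(A,B,np.linalg.norm(A-B))
# trough corners: rear wall top corners z=.153: scene/side
for p in [(379,133),(425,117.5)]: print("sc rear wall top",onz(sc,p,.153))
for p in [(337.5,251),(321,312)]: print("sd rear wall top",onz(sd,p,.153))
# side-view mask of bar
g=sd["img"].astype(int).max(2); m=np.zeros(g.shape,np.uint8); m[278:355,385:405]=(g[278:355,385:405]<70)
ys,xs=np.nonzero(m); print(ys.min(),ys.max(),xs[ys<ys.min()+6].mean(),xs[ys>ys.max()-6].mean())
E
```

```text
scene z=.11 [0.4654 0.223  0.11  ]
scene z=.11 [0.4833 0.3235 0.11  ]
side z=.11 [0.4634 0.2182 0.11  ]
side z=.11 [0.4808 0.3242 0.11  ]
[0.4652 0.2213 0.1121] [0.4815 0.3243 0.1094] 0.10425072829507598
sc rear wall top [0.5606 0.1979 0.153 ]
sc rear wall top [0.5842 0.312  0.153 ]
sd rear wall top [0.5564 0.1957 0.153 ]
sd rear wall top [0.5757 0.3104 0.153 ]
283 349 399.6046511627907 393.9423076923077
```

```bash
cat >> h.py <<'E'
from scipy.spatial.transform import Rotation as Ro
def rig_geo(psi=-9.8,H=(0.473,0.272,0.1105)):
    p=np.radians(psi); x=np.array([np.cos(p),np.sin(p),0]); z=np.array([0,0,1.]); y=np.cross(z,x); return np.array(H),x,y,z
def target(bar,tilt,x,z,off=0.0):
    """tool tilted back; grasp point 'off' m above bar along tool; returns TCP,R"""
    t=np.radians(tilt); tx=-np.cos(t)*z+np.sin(t)*x; ty=np.cos(t)*x+np.sin(t)*z; R=np.c_[tx,ty,np.cross(tx,ty)]
    return bar+tx*(0.019-off),R
def delta(P,R,P0,R0):
    return (R0.T@(P-P0)*1000).round(1),np.degrees(Ro.from_matrix(R0.T@R).as_rotvec()).round(2)
E
python3 - <<'E'
from h import *
np.set_printoptions(precision=4,suppress=True)
sc=bot.capture("scene"); print("bottle base",onz(sc,(437,130),0),"blue",onz(sc,(306,157),.04))
w=bot.capture("wrist");K,R,t=cam(w);print("wristcam",-R.T@t)
H,x,y,z=rig_geo()
s=bot.read_state(); P0=s["position"];R0=s["tcp_rot"]
P,R=target(H,15,x,z,0.003)
print(P,R)
print("pre",delta(P-R[:,0]*0.10,R,P0,R0)); print("grasp",delta(P,R,P0,R0))
E
```

```text
bottle base [0.5347 0.468  0.    ] blue [0.4355 0.0999 0.04  ]
wristcam [0.6252 0.0784 0.3849]
[0.4771 0.2713 0.095 ] [[ 0.255   0.9518 -0.1702]
 [-0.0441 -0.1644 -0.9854]
 [-0.9659  0.2588 -0.    ]]
pre (array([  30.8, -173.2, -275.7]), array([ 9.75, -1.28, 14.99]))
grasp (array([ 127.4, -147.7, -271.2]), array([ 9.75, -1.28, 14.99]))
```

Emit:
play_rows:
  motion:
    - [[0,-25,-40],[2,0,3],0.6]
    - [[5,-50,-80],[4,-0.5,6],0.6]
    - [[10,-80,-125],[6,-0.8,9],0.6]
    - [[15,-110,-170],[8,-1,12],0.6]
    - [[20,-140,-220],[9.8,-1.3,15],0.6]
    - [[25,-160,-255],[9.8,-1.3,15],0.6]
    - [[30,-173,-275],[9.8,-1.3,15],0.6]
    - [[30,-173,-275],[9.8,-1.3,15],0.6]

```text
time_s: 1.15
position: [0.4489, 0.2778, 0.1919]
tcp_rot: [[0.254, 0.953, -0.165], [-0.043, -0.16, -0.986], [-0.966, 0.257, 0.001]]
force: [-0.5, -0.1, 0.0]
opening: 0.606
```

```bash
python3 - <<'E'
from h import *
np.set_printoptions(precision=4,suppress=True)
ims=[bot.capture(n) for n in("scene","side","wrist")]
cv2.imwrite("pics/p1.png",np.vstack([np.hstack([cv2.resize(c["img"],(400,250)) for c in ims[:2]]),cv2.resize(ims[2]["img"],(400,250)).repeat(1,0).__class__((0,)) if 0 else np.hstack([cv2.resize(ims[2]["img"],(400,250)),np.zeros((250,400,3),np.uint8)])]))
s=bot.read_state();print(s["time_s"],s["joint_positions"],s["position"],s["force"],s["opening"])
cv2.imwrite("pics/w1.png",ims[2]["img"])
H,x,y,z=rig_geo();P,R=target(H,15,x,z,0.003);print(delta(P,R,s["position"],s["tcp_rot"]))
e=[H+y*.05,H-y*.05]; print([proj(c,e).round(0).tolist() for c in ims])
E
```

```text
1.3 [ 24.0509  22.0934 105.9514 -13.0194  40.0781  42.9954] [0.4525 0.275  0.1928] [-1.0557  0.6129  0.4079] 0.6028571464674247
(array([100.9,  -1.5,  -0.6]), array([-0.03,  0.01, -0.08]))
[[[391.0, 108.0], [356.0, 120.0]], [[394.0, 344.0], [399.0, 287.0]], [[318.0, 134.0], [318.0, 267.0]]]
```

View pics/p1.png

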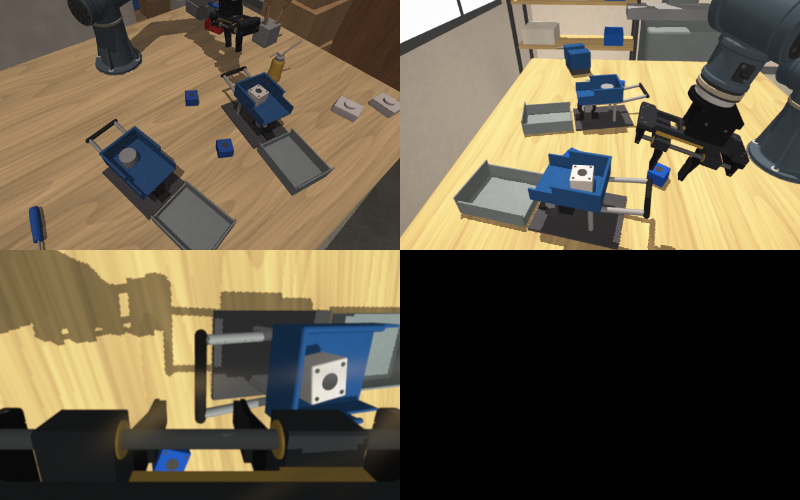

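View pics/w1.png

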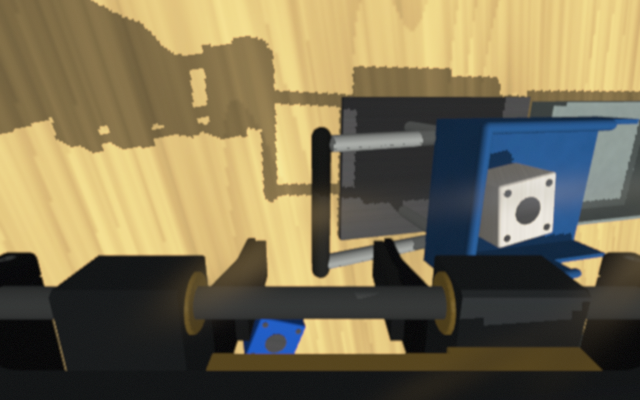

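The wrist view shows the bar at column 321 (predicted 318), rows 128–275, centred between the fingers and parallel to the pads. That puts it about 1–2 mm further forward than predicted. I'll descend along the tool axis and then close.

Emit:
play_rows:
  motion:
    - [[25,0,0],[0,0,0],0.6]
    - [[50,0,0],[0,0,0],0.6]
    - [[70,0,0],[0,0,0],0.6]
    - [[85,0,0],[0,0,0],0.6]
    - [[95,0,0],[0,0,0],0.6]
    - [[101,0,0],[0,0,0],0.6]
    - [[101,0,0],[0,0,0],0.6]
    - [[101,0,0],[0,0,0],0.6]

```text
time_s: 2.1
position: [0.4782, 0.2704, 0.0955]
tcp_rot: [[0.256, 0.951, -0.172], [-0.044, -0.166, -0.985], [-0.966, 0.26, -0.0]]
force: [-0.2, 0.4, 0.8]
opening: 0.598
```

```bash
python3 - <<'E'
from h import *
np.set_printoptions(precision=4,suppress=True)
c=bot.capture("side");cv2.imwrite("pics/s2.png",c["img"])
c=bot.capture("wrist");cv2.imwrite("pics/w2.png",c["img"])
s=bot.read_state();print(s["time_s"],s["position"],s["force"],s["opening"]); H,x,y,z=rig_geo();P,R=target(H,15,x,z,0.003);print(delta(P,R,s["position"],s["tcp_rot"]))
E
```

```text
2.2 [0.4781 0.2707 0.0958] [0.0832 1.281  0.2601] 0.5990012515095595
(array([ 0.4, -1.3, -0.4]), array([-0.06, -0.02, -0.11]))
```

View pics/s2.png

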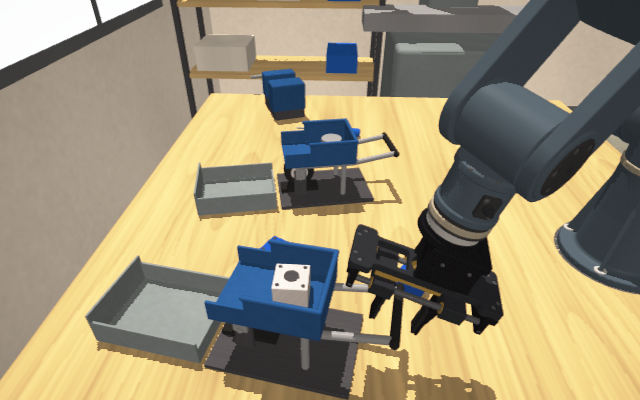

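View pics/w2.png

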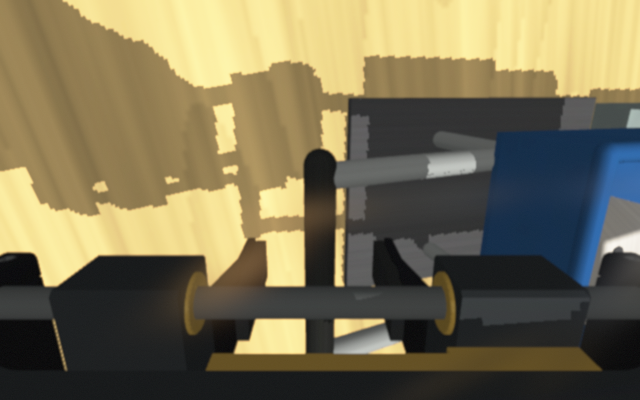

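The bar at column 320 is centred between the fingers (inner edges 265 and 374). Closing now.

Emit:
play_rows:
  motion:
    - [[0,0,0],[0,0,0],0.3]
    - [[0,0,0],[0,0,0],0.1]
    - [[0,0,0],[0,0,0],0.0]
    - [[0,0,0],[0,0,0],0.0]
    - [[0,0,0],[0,0,0],0.0]
    - [[0,0,0],[0,0,0],0.0]
    - [[0,0,0],[0,0,0],0.0]

```text
time_s: 2.9
position: [0.4784, 0.2705, 0.0952]
tcp_rot: [[0.256, 0.951, -0.171], [-0.044, -0.165, -0.985], [-0.966, 0.26, -0.0]]
force: [1.5, -0.7, 0.4]
opening: 0.148
```

```bash
python3 - <<'E'
import numpy as np
t=np.radians(15)
def pos(th):
    a=np.radians(th); x,z=-220,50
    return np.array([x*np.cos(a)+z*np.sin(a), -x*np.sin(a)+z*np.cos(a)])
def tool(d): return np.array([np.sin(t)*d[0]-np.cos(t)*d[1], np.cos(t)*d[0]+np.sin(t)*d[1]]).round(1)
for a,L in [(0,[1,3,6,9,12,15,18,20]),(20,[22,25,28,31,34,37,39,40]),(40,[42,44,47,50,53,56,58,59])]:
    print(a,[(b,*tool(pos(b)-pos(a))) for b in L])
E
```

```text
0 [(1, np.float64(-3.5), np.float64(1.9)), (3, np.float64(-10.3), np.float64(5.8)), (6, np.float64(-20.3), np.float64(12.1)), (9, np.float64(-29.9), np.float64(18.9)), (12, np.float64(-39.2), np.float64(26.2)), (15, np.float64(-48.1), np.float64(34.0)), (18, np.float64(-56.5), np.float64(42.3)), (20, np.float64(-61.9), np.float64(48.0))]
20 [(22, np.float64(-5.2), np.float64(5.9)), (25, np.float64(-12.6), np.float64(15.1)), (28, np.float64(-19.5), np.float64(24.7)), (31, np.float64(-25.8), np.float64(34.7)), (34, np.float64(-31.7), np.float64(44.9)), (37, np.float64(-37.0), np.float64(55.5)), (39, np.float64(-40.2), np.float64(62.7)), (40, np.float64(-41.7), np.float64(66.3))]
40 [(42, np.float64(-2.8), np.float64(7.3)), (44, np.float64(-5.4), np.float64(14.8)), (47, np.float64(-8.8), np.float64(26.1)), (50, np.float64(-11.6), np.float64(37.6)), (53, np.float64(-13.8), np.float64(49.2)), (56, np.float64(-15.4), np.float64(60.9)), (58, np.float64(-16.1), np.float64(68.7)), (59, np.float64(-16.4), np.float64(72.7))]
```

Emit:
play_rows:
  motion:
    - [[-3.5,2,0],[0,0,0],0]
    - [[-10,6,0],[0,0,0],0]
    - [[-20,12,0],[0,0,0],0]
    - [[-30,19,0],[0,0,0],0]
    - [[-39,26,0],[0,0,0],0]
    - [[-48,34,0],[0,0,0],0]
    - [[-56.5,42.5,0],[0,0,0],0]
    - [[-62,48,0],[0,0,0],0]

```text
time_s: 3.7
position: [0.507, 0.2654, 0.1682]
tcp_rot: [[0.254, 0.952, -0.172], [-0.044, -0.166, -0.985], [-0.966, 0.258, -0.0]]
force: [0.7, 1.5, -4.1]
opening: 0.151
```

```bash
python3 - <<'E'
from h import *
c=bot.capture("side");d=bot.capture("scene");cv2.imwrite("pics/s3.png",np.hstack([cv2.resize(q["img"],(400,250)) for q in(c,d)]))
s=bot.read_state();print(s["time_s"],s["position"],s["force"],s["moment"],s["opening"])
E
```

```text
3.8 [0.50701    0.26539165 0.16820558] [-2.47137903  2.21436331 -1.60573879] [0.51853589 0.90826714 0.02640346] 0.15016961203049722
```

View pics/s3.png

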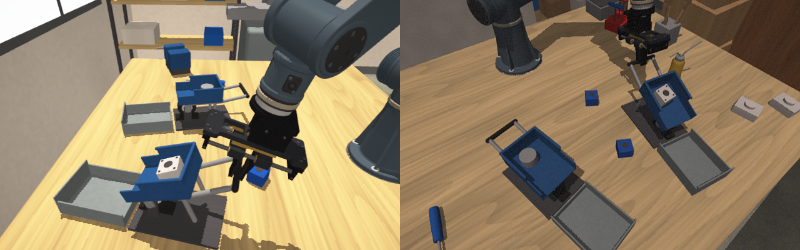

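The skip is tipping by about 20°, forces are low and the block is still in it. I'll continue, more slowly from here so I can see when the block slides.

Emit:
play_rows:
  motion:
    - [[-5,6,0],[0,0,0],0]
    - [[-12.5,15,0],[0,0,0],0]
    - [[-19.5,24.5,0],[0,0,0],0]
    - [[-26,34.5,0],[0,0,0],0]
    - [[-31.5,45,0],[0,0,0],0]
    - [[-37,55.5,0],[0,0,0],0]
    - [[-40,62.5,0],[0,0,0],0]
    - [[-41.5,66,0],[0,0,0],0]

```text
time_s: 4.6
position: [0.558, 0.2563, 0.2254]
tcp_rot: [[0.252, 0.952, -0.171], [-0.045, -0.165, -0.985], [-0.967, 0.256, 0.001]]
force: [-7.2, 1.2, 7.0]
opening: 0.146
```

```bash
python3 - <<'E'
from h import *
c=bot.capture("side");d=bot.capture("scene");cv2.imwrite("pics/s4.png",np.hstack([cv2.resize(q["img"],(400,250)) for q in(c,d)]))
s=bot.read_state();print(s["time_s"],s["position"],s["force"],s["moment"],s["opening"])
E
```

```text
4.7 [0.55848407 0.25625926 0.22559328] [-6.5612891   1.92045487  6.96480091] [ 0.19832577  1.09865724 -0.01165909] 0.14780907799759474
```

View pics/s4.png

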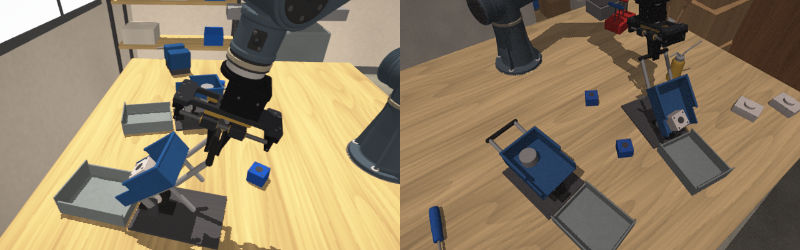

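At 40° the block is sliding towards the lip, at scene view (680,120). I'll hold here and look.

Emit:
play_rows:
  motion:
    - [[0,0,0],[0,0,0],0]
    - [[0,0,0],[0,0,0],0]
    - [[0,0,0],[0,0,0],0]
    - [[0,0,0],[0,0,0],0]

```text
time_s: 5.1
position: [0.5579, 0.2564, 0.2251]
tcp_rot: [[0.253, 0.952, -0.171], [-0.045, -0.165, -0.985], [-0.966, 0.257, 0.001]]
force: [-6.4, 1.4, 5.6]
opening: 0.148
```

```bash
python3 - <<'E'
from h import *
c=bot.capture("side");d=bot.capture("scene");cv2.imwrite("pics/s5.png",np.hstack([cv2.resize(q["img"],(400,250)) for q in(c,d)]))
s=bot.read_state();print(s["time_s"],s["position"],s["force"],s["moment"],s["opening"])
E
```

```text
5.2 [0.55788655 0.2563453  0.22511817] [-5.61852081  1.47730035  6.43725347] [0.26847303 1.1450756  0.01736088] 0.1492629370573345
```

View pics/s5.png

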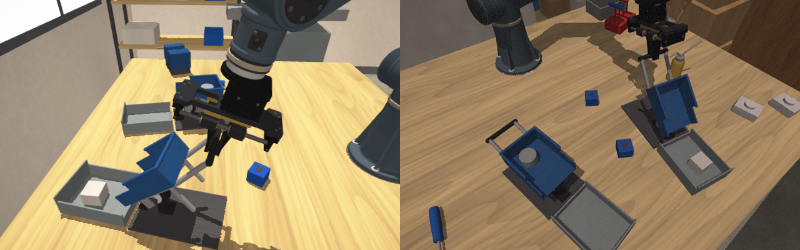

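The block is in the tray (side view (93,193), scene view (703,162)) and the trough is empty. Lowering back along the same arc.

Emit:
play_rows:
  motion:
    - [[1.5,-3.5,0],[0,0,0],0]
    - [[4.5,-10.5,0],[0,0,0],0]
    - [[10,-21,0],[0,0,0],0]
    - [[15.5,-31.5,0],[0,0,0],0]
    - [[22,-41.5,0],[0,0,0],0]
    - [[29,-51,0],[0,0,0],0]
    - [[36.5,-60,0],[0,0,0],0]
    - [[41.5,-66,0],[0,0,0],0]

```text
time_s: 6.0
position: [0.5071, 0.2654, 0.1661]
tcp_rot: [[0.255, 0.952, -0.171], [-0.045, -0.165, -0.985], [-0.966, 0.259, 0.001]]
force: [0.3, -0.3, -0.9]
opening: 0.151
```

Emit:
play_rows:
  motion:
    - [[5.5,-5.5,0],[0,0,0],0]
    - [[14,-14,0],[0,0,0],0]
    - [[23,-22,0],[0,0,0],0]
    - [[32,-29,0],[0,0,0],0]
    - [[38,-33.5,0],[0,0,0],0]
    - [[45,-38,0],[0,0,0],0]
    - [[50,-41,0],[0,0,0],0]
    - [[53,-43,0],[0,0,0],0]

```text
time_s: 6.8
position: [0.4806, 0.2704, 0.1045]
tcp_rot: [[0.256, 0.951, -0.171], [-0.044, -0.165, -0.985], [-0.966, 0.26, -0.0]]
force: [1.6, -0.3, -0.0]
opening: 0.148
```

Emit:
play_rows:
  motion:
    - [[1.5,-1,0],[0,0,0],0]
    - [[3,-1.5,0],[0,0,0],0]
    - [[4.5,-2.5,0],[0,0,0],0]
    - [[6,-3.2,0],[0,0,0],0]
    - [[7.5,-4,0],[0,0,0],0]
    - [[8.5,-4.7,0],[0,0,0],0]
    - [[9,-5,0],[0,0,0],0]
    - [[9,-5,0],[0,0,0],0]

```text
time_s: 7.6
position: [0.4783, 0.2708, 0.0957]
tcp_rot: [[0.257, 0.951, -0.171], [-0.044, -0.165, -0.985], [-0.965, 0.261, -0.001]]
force: [0.3, 2.4, 3.2]
opening: 0.15
```

```bash
python3 - <<'E'
from h import *
c=bot.capture("side");cv2.imwrite("pics/s6.png",c["img"])
s=bot.read_state();print(s["time_s"],s["position"],s["force"],s["moment"],s["opening"])
a=cv2.imread("pics/s2.png")[230:390,180:420];b=c["img"][230:390,180:420]
cv2.imwrite("pics/cmp.png",cv2.resize(np.vstack([a,b]),None,fx=1.8,fy=1.8))
E
```

```text
7.65 [0.47834767 0.27080865 0.09566722] [-0.25593721  1.23675286  4.79672895] [ 0.2282691  -0.29453168  0.07438663] 0.15262090654135124
```

View pics/cmp.png

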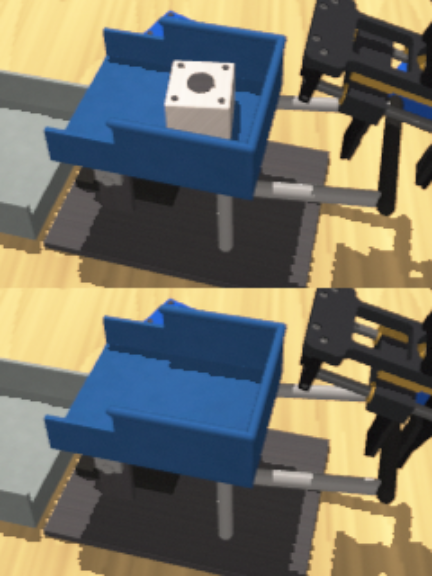

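The pose matches the start view, and the upward force on the tool (about 4 N) suggests the legs are seated. I'll press 0.8 mm more to confirm, then open.

Emit:
play_rows:
  motion:
    - [[0.8,-0.3,0],[0,0,0],0]
    - [[0.8,-0.3,0],[0,0,0],0]
    - [[0.8,-0.3,0],[0,0,0],0]

```text
time_s: 7.95
position: [0.4783, 0.2708, 0.0956]
tcp_rot: [[0.258, 0.951, -0.171], [-0.044, -0.165, -0.985], [-0.965, 0.262, -0.001]]
force: [-1.3, 2.1, 9.8]
opening: 0.154
```

The force rises to 10 N with no further motion, so the legs are seated. Opening now.

Emit:
play_rows:
  motion:
    - [[0,0,0],[0,0,0],0.2]
    - [[0,0,0],[0,0,0],0.3]
    - [[0,0,0],[0,0,0],0.4]
    - [[0,0,0],[0,0,0],0.5]
    - [[0,0,0],[0,0,0],0.6]
    - [[0,0,0],[0,0,0],0.6]
    - [[0,0,0],[0,0,0],0.6]

```text
time_s: 8.65
position: [0.4776, 0.2705, 0.094]
tcp_rot: [[0.255, 0.952, -0.171], [-0.045, -0.165, -0.985], [-0.966, 0.259, 0.0]]
force: [-0.2, 0.8, -0.1]
opening: 0.586
```

```bash
python3 - <<'E'
from h import *
c=bot.capture("wrist");cv2.imwrite("pics/w7.png",c["img"])
s=bot.read_state();print(s["time_s"],s["position"],s["force"],s["opening"])
E
```

```text
8.7 [0.47762    0.27051085 0.09405493] [ 0.19196886 -0.40062335  0.9941129 ] 0.5898561105727291
```

View pics/w7.png

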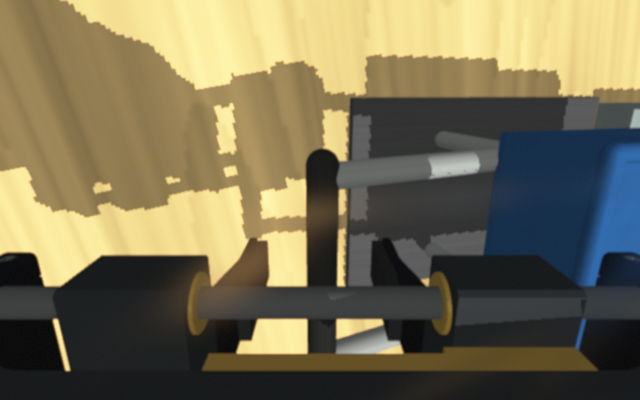

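The bar (column 322) is clear of both fingers (267 and 372). Withdrawing straight back along the tool axis.

Emit:
play_rows:
  motion:
    - [[-8,0,0],[0,0,0],0.6]
    - [[-22,0,0],[0,0,0],0.6]
    - [[-42,0,0],[0,0,0],0.6]
    - [[-65,0,0],[0,0,0],0.6]
    - [[-90,0,0],[0,0,0],0.6]
    - [[-110,0,0],[0,0,0],0.6]
    - [[-120,0,0],[0,0,0],0.6]
    - [[-120,0,0],[0,0,0],0.6]

```text
time_s: 9.5
position: [0.4474, 0.2765, 0.2122]
tcp_rot: [[0.259, 0.951, -0.171], [-0.043, -0.165, -0.985], [-0.965, 0.263, -0.002]]
force: [-0.3, -0.4, -0.4]
opening: 0.603
```

```bash
python3 - <<'E'
from h import *
np.set_printoptions(precision=3,suppress=True)
c=bot.capture("side");d=bot.capture("scene");cv2.imwrite("pics/s8.png",np.vstack([c["img"][100:],d["img"][:300]])) 
s=bot.read_state();print(s["time_s"],s["position"],s["force"],s["qvel"],s["opening"])
a=cv2.imread("pics/side0.png");print("mean diff skip rear/handle",[np.abs(a[y0:y1,x0:x1].astype(int)-c["img"][y0:y1,x0:x1]).mean() for y0,y1,x0,x1 in[(240,360,320,410),(115,215,275,400)]])
E
```

```text
9.6 [0.447 0.276 0.21 ] [-0.642 -0.263 -1.04 ] [-0.332  1.373  0.43  -0.056 -0.026 -0.029] 0.5995096319635342
mean diff skip rear/handle [np.float64(36.26385802469136), np.float64(22.93024)]
```

View pics/s8.png

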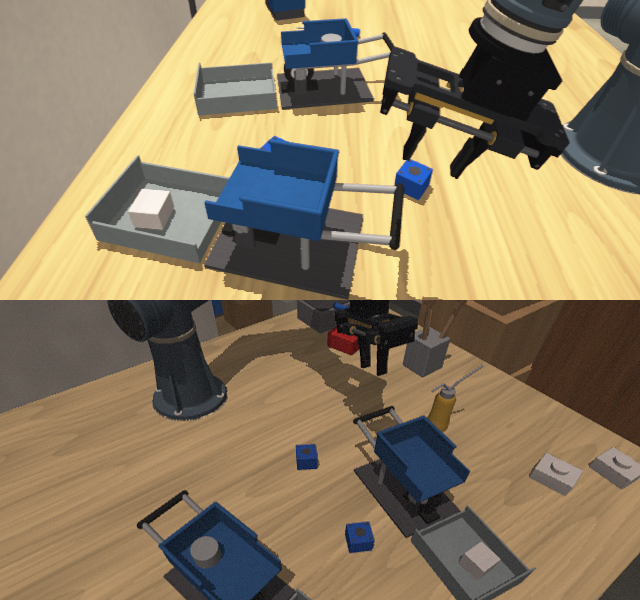

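The block lies in the tray (side (152,308), scene (481,257)). The skip is level with its handle at (400,287)–(395,345), as at the start, and the spare skip with its slug is unmoved. My image-difference check is confounded by moved shadows and the gripper, so I rely on the pixel positions. The robot touches nothing.

```bash
python3 -c "
from rig import bot
print(bot.hand_in())"
```

```text
the job is handed in; nothing more can be done
None
```

The job is handed in. I gripped the handle of the block skip and tipped it about 40° along its arc. The block slid into the catch tray on its own, and I then lowered the skip along the same arc until its legs were seated.

- **Seating:** before I let go, a further small press raised the upward force to about 10 N with no motion. I then opened the fingers and withdrew along the tool axis.
- **Last look:** the block is in the tray, the skip is level with its handle at its starting pixels, and the spare skip and slug look unmoved. The gripper is clear of everything, at 9.6 s on the clock.
- **Forces:** the wrist forces I read stayed at about 10 N or less. They were read at the end of each move, not continuously.
- **Inconclusive check:** a picture-difference comparison with the start gave large values (36 and 23). Changed shadows and the gripper's position probably explain this, so I judged by the visible positions instead.

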